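# Refit a coffee grinder's burr carrier and spin it by hand

## Robot

A 6-joint arm with a two-finger parallel gripper is mounted at the origin on the work surface. World frame = base frame: x ahead of the robot, y to its left, z up, the work surface at z = 0. Lengths are in m, angles in rad, forces in N, time in s.
With the tool pointing down it reaches from about 0.3 to 0.875 m from the base axis. Payload 4.2 kg.
Tool frame: the origin (TCP) lies at the very end of the fingers, on their centre line; the grasp point (between the pads) lies 19 mm behind it (pinch_z is the distance from the TCP to the grasp point, in m); z points along the fingers, y is the direction in which the jaws open and shut (so a half turn about z gives the same grasp; the last joint's range is limited). The gripper opens to 85 mm and grips with 20 to 120 N. Pads are 22 mm wide; open, the fingers measure 114 mm over their backs; the gripper's body (76 mm by 85 mm) begins 54 mm behind the grasp point. The pads swing forward as they close: fully open they stand 13 mm farther back than shut.
Start: joints at [-1.18, 0.32, 1.565, -0, 1.257, -0.02], TCP at [0.23, -0.527, 0.231] pointing down, gripper open.
Joint ranges: [-3.11, 3.11], [-0.84, 2.01], [0.21, 2.61], [-1.34, 4.49], [0.05, 2.63], [-2.56, 2.56]. Speed limits (rad/s): [2.57, 2.57, 3.14, 3.14, 3.14, 3.14].

## Interface

Orientations are given as [roll, pitch, yaw] about the fixed x, y, z axes, in that order (R = Rz(yaw) Ry(pitch) Rx(roll)).
In Python, from bench import * gives the robot as it stands.
- The arm moves only by the tool servo_tool, never from a script. Its argument "plan" is a list of rows, each a list of 2 entries, a list of its own where there are three numbers: the shift along the world's x, y, z in mm, then the turn, a rotation vector about the world's x, y, z in rad. In form: [[[dx, dy, dz], [wx, wy, wz]], ...]. A call has 1 to 8 rows; each row is the pose to reach, as a shift and turn from the pose measured when the call began; what a row does not reach only later rows make up. A row lasts 1/10 s, in which the tool goes at most 50 mm and 8.59 degrees, less where a joint would pass 70% of its speed; a pose out of reach is approached as far as the arm can. A call with a gripper value outside its range is refused whole. "hand" is the opening, from 0 (shut) to 1 (fully open), set as the call begins (left out, the last holds). The fingers move at their own pace and stop on an object; "newtons" is the grip in N (left out, the last holds). Time passes only in rows, so rows that repeat a pose let the fingers close. It gives the time, the measured TCP pose, the force and the opening at its end, in the units of the state.
- state(): the state, without advancing time (a new reading comes with each control period).
- read_camera(name): name is "side" or "top"; returns the picture (384x512x3 uint8, blue, green, red); there is no depth.
- camera_model(name): a dict with "vertical_fov" (degrees; the focal length in pixels is half the picture's height over the tangent of half this angle, whatever the lens; pixels are square), "cx", "cy" (the principal point, pixels), "camera_from_world" (4x4, takes a point from world to camera coordinates). Camera axes: x right, y down, z forward; pixel columns grow to the right and rows downward; lengths in m; the calibration is good to about 2 mm. A picture is of the moment at which its call begins. camera_model takes no time and is no camera call.
- finish_job(): hands the job in, once; it reports no verdict.
The state is a dict: "t": time; "joints": joint angles; "dq": joint speeds; "effort": joint torques, N m; "tcp_pos": TCP position; "orientation": TCP orientation; "contact_force": force on the tool from outside, world axes, zero at the start; "torque": the same for the moment, N m; "finger_gap": opening from 0.0 (shut) to 1.0 (fully open).
Only numpy, scipy, OpenCV 4.12 (cv2) and the standard library are available. Lean on these libraries where they do the work, as an engineer would, in place of code of your own. Each camera call takes 0.05 s, during which the arm holds its last target. There are 200 camera calls.

## Task

Put the steel burr carrier back on the spindle of the grey grinding head: feel for its drive pins by turning it under light pressure until it drops over them, and press it fully home. Then spin it by hand through at least one full turn, either way, to check that it runs freely, and let go of it, leaving it seated. Be gentle, never force it down while the pins do not line up, and leave the other things on the table where they are.

Things in the scene. Friction and masses are not known exactly. Their poses are not given: they have to be found in the camera images.
- carrier: Loose burr carrier, 0.3 to 0.4 kg, standing upright on the table: steel disc 84 mm across, from 0 to 20 mm above its underside, then a dark hub 32 mm across up to 36 mm, and on top a black hand wing. Origin: centre of its underside, z up, x along the wing towards the red dot.
- wing (a point): Centre of the carrier's black hand wing, 51 mm above its underside. The wing is 56 mm long (carrier x), 24 mm wide (y) and 34 mm tall, with flat sides to grip across its width; a red dot on its top marks the +x end.
- bore (a point): Mouth of the carrier's blind bore, centre of the underside (same point as the carrier's origin): 14.2 mm across, 30 mm deep, fits the post. Three radial notches in the underside, 12 mm wide and 10 mm deep, at 0, 120 and 240 deg from the carrier's x, take the drive pins with about 0.12 rad of play either way.
- head: Grinding head, fixed to the table: grey round base 144 mm across; open round chamber with a dark wall, 132 mm across outside, 116 mm inside, rim 56 mm above the table; outlet spout at its -x side. Origin: centre of its underside, on the spindle's axis, z up. Harmed if the carrier is forced down with over 40 N while riding on the pins, or ever with over 80 N.
- post_top (a point): Top of the steel spindle post, on the axis, 58 mm above the table. The post is 12 mm across and tapers to 6 mm over its top 6 mm. Round its foot sits a stiff black seal sleeve, 24 mm across, top 37 mm above the table; it slides down flush with the plate when pushed with more than 7 N (weight counts) and stays there.
- plate (a point): Top of the spindle's drive plate, on the axis, 32 mm above the table. Three upright steel pins 6 mm across stand on it, 24 mm from the axis, 120 deg apart, tops at 40 mm; their angle differs every time and is not measured. The carrier's underside is at 40 mm riding on the pins, 37 mm when dropped over them onto the sleeve, 32 mm fully home.
- spindle (a joint): Turn of the spindle in rad since the start (0 then), positive anticlockwise from above, no stops. It does not tell where the pins stand. Gear drag about 0.16 N m: it stands still under a carrier turned on top of the pins with a light push (up to about 5 N), turns with one that has engaged them, and stops when let go.
- bowl: White ceramic cupping bowl, 100 mm across, 65 mm tall, loose; leave alone. Origin: centre of its underside.
- jar: Closed glass jar, 72 mm across, 95 mm tall, loose; leave alone. Origin: centre of its underside.
- burr_ring: Spare steel burr ring, 84 mm across, 14 mm thick, lying flat, loose; leave alone. Origin: centre of its underside.
- brush: Cleaning brush about 160 mm long lying along its own x, loose; leave alone. Origin: at its underside, about mid-length.

How it is judged:
On the way, in this order (a step that is already met when the one before it is completed fails the run):
1. the carrier is fully home on the spindle, over the drive pins (z of carrier in the frame of head below 0.034 m and horizontal distance between carrier and head below 0.004 m and angle between carrier's own z axis and vertical below 0.08 rad), for 0.2 s.
2. the seated carrier has been turned, with the spindle, through a full turn (z of carrier in the frame of head below 0.0345 m and horizontal distance between carrier and head below 0.004 m and (value of joint spindle above 5.8 rad or value of joint spindle below -5.8 rad)), for 0.1 s.
At the end, for the whole second after the job is handed in: The carrier sits fully home on the drive plate (underside less than 34.5 mm above the table, within 4 mm of the spindle's axis, tilted less than 0.08 rad), the spindle stands at least 5.8 rad (one turn less the play in the notches) either way from its start, and the carrier is released and at rest (all of step 2 and angle between carrier's own z axis and vertical below 0.08 rad and angular speed of carrier below 0.1 rad/s and linear speed of carrier below 0.02 m/s); the robot touches nothing.
It fails at once if the carrier is forced down on the head, with more than 40 N, while it is not yet over the pins (contact force between carrier and head above 40 N and z of carrier in the frame of head above 0.036 m).
It fails at once if the carrier is forced: more than 80 N between it and the head at any time (contact force between carrier and head above 80 N).
It fails at once if the bowl, jar, burr ring or brush is moved by more than 30 mm (distance of any of bowl, jar, burr_ring, brush from where it was at the start of the episode above 0.03 m).
It also fails if it takes over 72 s, if anything falls off the work surface, if the arm or the gripper's body presses on something with over 40 N, if the wrist force passes 120 N, or if a joint passes its speed limit or range.

## Working session

There is one attempt and no reset: what is moved stays moved. The work goes in short steps, Python scripts to look and compute and a tool call to move; the robot and the scene stay as the last step left them, time stands still between calls to the robot, and variables do not carry over. Pictures are saved under pics/ and viewed, about 8 in all and at most 12, crops included, and the job is handed in when it is done.

Besides the shell and the picture viewer there is one more tool, called as a command line: name --argument value ..., lists and objects as JSON in quotes. servo_tool: Moves the arm, as the interface text tells. Its arguments: {"type":"object","properties":{"plan":{"type":"array","items":{"type":"array"}},"hand":{"type":"number"},"newtons":{"type":"number"}},"required":["plan"]}

```bash
mkdir -p pics
python3 - <<'E'
from bench import *
import cv2,numpy as np
print(state())
for n in("top","side"):
    cv2.imwrite(f"pics/{n}0.png",read_camera(n)); m=camera_model(n); print(n,m)
E
```

```text
{'t': 0.0, 'joints': array([-1.18000875e+00,  3.20255718e-01,  1.56569934e+00,  5.59201717e-06,
        1.25742962e+00, -1.99846112e-02]), 'dq': array([-0.00030266, -0.00019083,  0.00020189, -0.00033188, -0.00072558,
       -0.00082071]), 'effort': array([ 2.21717601e-03, -4.15514696e+01, -2.34161085e+01,  7.36619427e-05,
        8.04253301e-03,  1.33697068e-05]), 'tcp_pos': array([ 0.2294271 , -0.52669975,  0.23049518]), 'orientation': array([-3.13980109e+00, -4.11260779e-05,  4.10770423e-01]), 'contact_force': array([ 0.79671415, -0.19255058, -0.23972979]), 'torque': array([-0.03773261,  0.04241648,  0.00107359]), 'finger_gap': 0.9974950934793486}
top {'vertical_fov': 48.97311071233682, 'cx': 256.2184190243534, 'cy': 187.59315721862478, 'camera_from_world': array([[ 2.91193302e-02, -9.99574185e-01, -1.87417529e-03,
         8.19360688e-04],
       [-9.81333395e-01, -2.82312666e-02, -1.90230815e-01,
         6.06093344e-01],
       [ 1.90096902e-01,  7.37858473e-03, -9.81737605e-01,
         1.06504275e+00],
       [ 0.00000000e+00,  0.00000000e+00,  0.00000000e+00,
         1.00000000e+00]])}
side {'vertical_fov': 47.38447998580257, 'cx': 255.34877205066041, 'cy': 182.71417908237214, 'camera_from_world': array([[ 0.99104262, -0.13348168, -0.00414363, -0.56693241],
       [-0.08043905, -0.57188176, -0.81638276,  0.11642643],
       [ 0.10660248,  0.80940342, -0.57749634,  1.00993517],
       [ 0.        ,  0.        ,  0.        ,  1.        ]])}
```

View pics/top0.png

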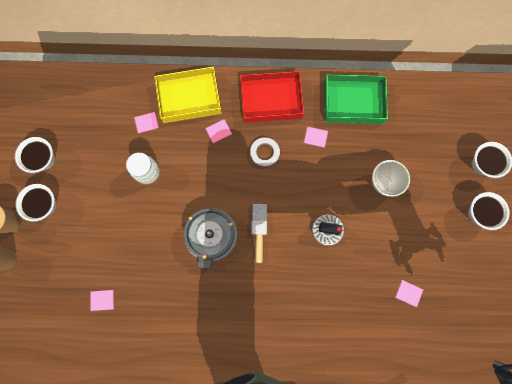

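View pics/side0.png

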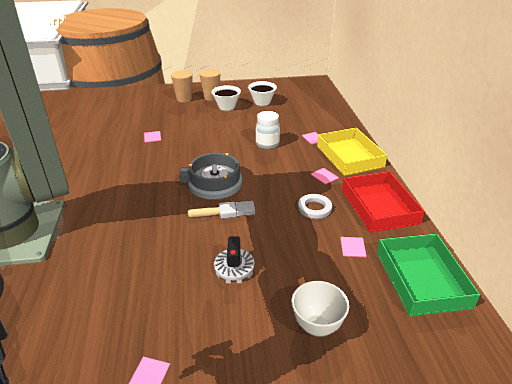

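The top view shows the carrier at about (328,230) with its red dot at (339,229), the head at (210,235) and the brush between them at (259,233). In the side view the carrier is at (234,260) and the head at (215,173). Next I'll enlarge both.

Run:
```python
import cv2,numpy as np
t=cv2.imread("pics/top0.png");s=cv2.imread("pics/side0.png")
f=lambda im,x,y,w,h,k:cv2.resize(im[y:y+h,x:x+w],None,fx=k,fy=k,interpolation=cv2.INTER_CUBIC)
a=np.hstack([f(t,175,200,70,70,5.6),f(t,300,205,60,60,5.6*7/6)][:2])
b=np.hstack([f(s,175,140,76,50,5.16),f(s,205,225,60,60,392/60)[:258]])
b=cv2.resize(b,(a.shape[1],258)) 
cv2.imwrite("pics/z.png",np.vstack([a,b]));print(a.shape,b.shape)
```

```text
(392, 784, 3) (258, 784, 3)
```

View pics/z.png

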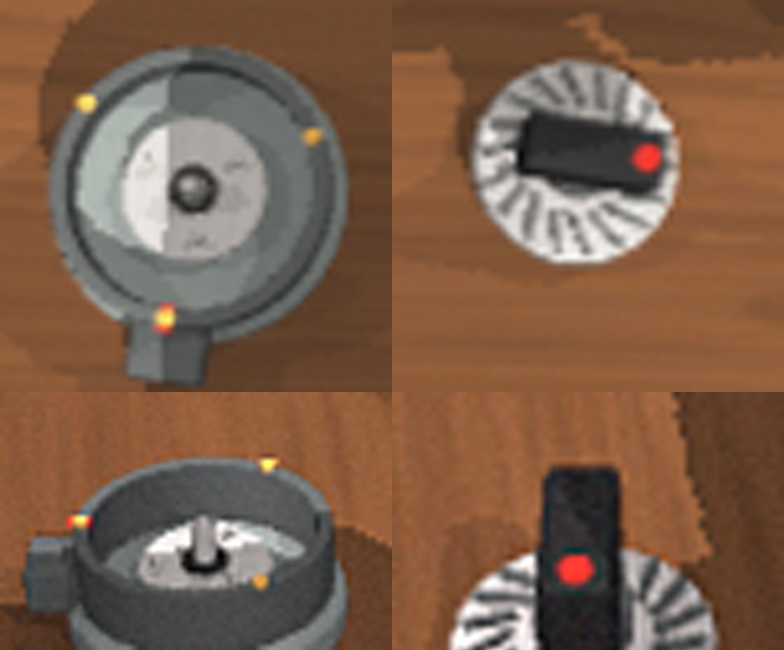

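The crops show the post top at about (209,232.7) in the top view and (214,163.7) in the side view. The red dot is at about (338.7,228.5) top and (232.5,251.4) side. Pin traces are faint, at roughly ±60° and 180° from world +x. Next I'll triangulate these.

```bash
cat > h.py <<'E'
import cv2,numpy as np
from bench import *
def cam(n):
    m=camera_model(n);f=192/np.tan(np.radians(m["vertical_fov"]/2));return m,f
def ray(n,u,v):
    m,f=cam(n);T=m["camera_from_world"];R=T[:3,:3]
    return -R.T@T[:3,3],R.T@np.array([(u-m["cx"])/f,(v-m["cy"])/f,1])
def plane(n,u,v,z):
    c,d=ray(n,u,v);return (c+d*(z-c[2])/d[2]).round(4)
def proj(n,p):
    m,f=cam(n);q=m["camera_from_world"]@np.append(p,1);return np.array([m["cx"]+f*q[0]/q[2],m["cy"]+f*q[1]/q[2]]).round(1)
def red(n,im,box):
    x,y,w,h=box;c=im[y:y+h,x:x+w].astype(int);w_=((c[...,2]>170)&(c[...,1]<100)&(c[...,0]<100))
    v,u=np.nonzero(w_);return u.mean()+x,v.mean()+y,len(u)
def ell(n,mask):
    c,_=cv2.findContours(mask.astype(np.uint8),cv2.RETR_EXTERNAL,cv2.CHAIN_APPROX_NONE);c=max(c,key=cv2.contourArea)
    return cv2.fitEllipse(cv2.convexHull(c))
E
python3 - <<'E'
from h import *
t=cv2.imread("pics/top0.png");s=cv2.imread("pics/side0.png")
rt=red("top",t,(300,205,60,60));rs=red("side",s,(205,225,60,60));print(rt,rs)
print("dot",plane("top",*rt[:2],.068),plane("side",*rs[:2],.068))
print("post",plane("top",209,232.7,.058),plane("side",214.2,163.7,.058))
# disc: low saturation or dark
for n,im,b in(("top",t,(300,205,60,60)),("side",s,(205,235,60,45))):
    x,y,w,h=b;hsv=cv2.cvtColor(im[y:y+h,x:x+w],cv2.COLOR_BGR2HSV);m=hsv[...,1]<60
    e=ell(n,m);print(n,"disc",e,plane(n,e[0][0]+x,e[0][1]+y,.018))
    d=hsv[...,2]<60;v,u=np.nonzero(d)
    if n=="top":
        r=cv2.minAreaRect(np.c_[u,v].astype(np.float32));print("wing",r,plane(n,r[0][0]+x,r[0][1]+y,.066))
x,y,w,h=175,200,70,62;hsv=cv2.cvtColor(t[y:y+h,x:x+w],cv2.COLOR_BGR2HSV);m=(hsv[...,1]<70)
m[55:]=0
e=ell("top",m);print("headtop",e,plane("top",e[0][0]+x,e[0][1]+y,.056))
E
```

```text
(np.float64(338.5), np.float64(228.5), 12) (np.float64(232.64705882352942), np.float64(251.52941176470588), 17)
dot [ 0.5021 -0.198   0.068 ] [ 0.5002 -0.2008  0.068 ]
post [0.4824 0.1381 0.058 ] [0.4828 0.1396 0.058 ]
top disc ((27.461910247802734, 24.422330856323242), (30.59089469909668, 31.48170280456543), 120.15889739990234) [ 0.5038 -0.1776  0.018 ]
wing ((29.243244171142578, 23.040542602539062), (20.878671646118164, 9.535140991210938), 9.462322235107422) [ 0.5028 -0.1743  0.066 ]
side disc ((28.493162155151367, 25.498062133789062), (40.52875518798828, 47.110694885253906), 178.18313598632812) [ 0.5025 -0.1759  0.018 ]
headtop ((34.82168197631836, 34.02059555053711), (52.99818801879883, 53.416343688964844), 100.90581512451172) [0.4792 0.136  0.056 ]
```

servo_tool --plan '[[[35, 44, -10], [0, 0, 0.14]], [[69, 88, -20], [0, 0, 0.27]], [[103, 132, -30], [0, 0, 0.4]], [[137, 176, -45], [0, 0, 0.54]], [[171, 220, -60], [0, 0, 0.68]], [[205, 264, -75], [0, 0, 0.81]], [[240, 308, -90], [0, 0, 0.95]], [[273.5, 351, -100], [0, 0, 1.08]]]' --hand 1

```text
t: 0.9
tcp_pos: [0.4694, -0.2175, 0.1421]
orientation: [-3.139, -0.0, 1.496]
contact_force: [0.6, -0.4, 0.6]
finger_gap: 0.997
```

servo_tool --plan '[[[0, 0, 0], [0, 0, 0]], [[0, 0, 0], [0, 0, 0]]]'

```text
t: 1.1
tcp_pos: [0.4694, -0.2164, 0.1414]
orientation: [-3.137, -0.001, 1.498]
contact_force: [-0.3, -0.3, -0.3]
finger_gap: 1.002
```

Run:
```python
from h import *
print(state()["tcp_pos"],state()["orientation"],state()["contact_force"])
t=read_camera("top");s=read_camera("side");p=state()["tcp_pos"]
pt,ps=proj("top",p),proj("side",p);print(pt,ps)
f=lambda im,c,w:cv2.resize(im[int(c[1])-w:int(c[1])+w,int(c[0])-w:int(c[0])+w],(390,390),interpolation=cv2.INTER_CUBIC)
cv2.imwrite("pics/a.png",np.hstack([f(t,(325,228),55),f(s,(234,245),55)]))
```

```text
[ 0.46943968 -0.21639284  0.14136986] [-3.13736999e+00 -5.39897407e-04  1.49846382e+00] [-0.28422484 -0.3121705  -0.27108506]
[352.9 239.6] [215.1 230.5]
```

View pics/a.png

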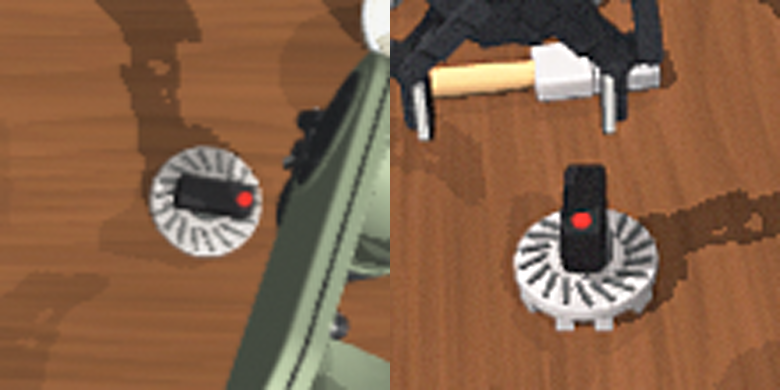

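The side crop shows the open fingers level with the carrier, with the wing dot at (582,220) in the crop and the wing between the jaws. The arm lagged by about 40 mm, so I'll finish the approach and descend.

servo_tool --plan '[[[33.5, 40.5, 0], [0, 0, -0.01]], [[33.5, 40.5, 0], [0, 0, -0.01]], [[33.5, 40.5, -20], [0, 0, -0.01]], [[33.5, 40.5, -50], [0, 0, -0.01]], [[33.5, 40.5, -80], [0, 0, -0.01]], [[33.5, 40.5, -100], [0, 0, -0.01]], [[33.5, 40.5, -101.5], [0, 0, -0.01]], [[33.5, 40.5, -101.5], [0, 0, -0.01]]]'

```text
t: 2.0
tcp_pos: [0.5021, -0.1789, 0.041]
orientation: [-3.139, 0.0, 1.483]
contact_force: [-0.4, 1.2, -0.3]
finger_gap: 1.003
```

servo_tool --plan '[[[0, 0, 0], [0, 0, 0]], [[0, 0, 0], [0, 0, 0]], [[0, 0, 0], [0, 0, 0]], [[0, 0, 0], [0, 0, 0]], [[0, 0, 0], [0, 0, 0]], [[0, 0, 0], [0, 0, 0]], [[0, 0, 0], [0, 0, 0]], [[0, 0, 0], [0, 0, 0]]]' --hand 0 --newtons 35

```text
t: 2.8
tcp_pos: [0.5026, -0.179, 0.0417]
orientation: [-3.14, 0.001, 1.483]
contact_force: [-0.0, 0.3, 4.9]
finger_gap: 0.274
```

servo_tool --plan '[[[0, 0, 20], [0, 0, 0]], [[0, 0, 50], [0, 0, 0]], [[0, 0, 80], [0, 0, 0]], [[0, 0, 80], [0, 0, 0]], [[0, 0, 80], [0, 0, 0]]]'

```text
t: 3.3
tcp_pos: [0.502, -0.1787, 0.1209]
orientation: [-3.139, 0.0, 1.483]
contact_force: [0.2, -0.4, -4.1]
finger_gap: 0.272
```

servo_tool --plan '[[[0, 40, 0], [0, 0, 0.1]], [[-3, 85, 0], [0, 0, 0.2]], [[-6, 130, 0], [0, 0, 0.3]], [[-10, 175, 0], [0, 0, 0.4]], [[-14, 220, 0], [0, 0, 0.5]], [[-17, 265, 0], [0, 0, 0.6]], [[-20, 300, 0], [0, 0, 0.6]], [[-20, 312, 0], [0, 0, 0.6]]]'

```text
t: 4.1
tcp_pos: [0.4798, 0.1359, 0.1186]
orientation: [-3.135, -0.002, 2.087]
contact_force: [0.4, -0.6, -4.0]
finger_gap: 0.272
```

servo_tool --plan '[[[0, 0, 0], [0, 0, 0]], [[0, 0, 0], [0, 0, 0]]]'

```text
t: 4.3
tcp_pos: [0.4786, 0.1352, 0.117]
orientation: [-3.131, -0.002, 2.087]
contact_force: [-0.1, 0.4, -3.6]
finger_gap: 0.275
```

Run:
```python
from h import *
p=state()["tcp_pos"];print(p,state()["orientation"],state()["contact_force"])
t=read_camera("top");s=read_camera("side")
cv2.imwrite("pics/top1.png",t);cv2.imwrite("pics/side1.png",s)
f=lambda im,c,w:cv2.resize(im[int(c[1])-w:int(c[1])+w,int(c[0])-w:int(c[0])+w],(390,390),interpolation=cv2.INTER_CUBIC)
cv2.imwrite("pics/b.png",np.hstack([f(t,(212,235),45),f(s,(215,160),45)]))
```

```text
[0.47862689 0.13517912 0.11702815] [-3.13073906e+00 -2.22792348e-03  2.08727901e+00] [-0.05587018  0.39053732 -3.64052313]
```

View pics/b.png

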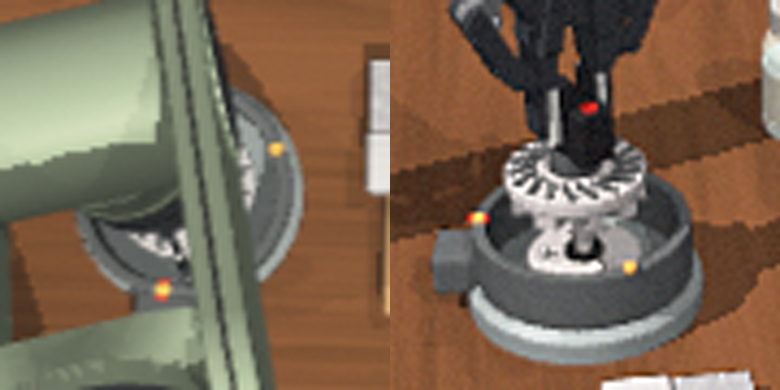

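The carrier is held upright over the chamber, with its disc near (574,172) in the side crop. Its dot points towards the side camera, as expected. I'll overlay projected circles to measure the carrier-to-spindle offset.

```bash
cat >> h.py <<'E'
def circ(n,im,o,k,c,r,z,col):
    a=np.linspace(0,2*np.pi,90)
    P=np.array([proj(n,(c[0]+r*np.cos(x),c[1]+r*np.sin(x),z)) for x in a])
    cv2.polylines(im,[np.int32(((P-o+.5)*k))],True,col,1)
E
python3 - <<'E'
from h import *
k=7
s=cv2.imread("pics/side1.png");s0=cv2.imread("pics/side0.png");t0=cv2.imread("pics/top0.png")
def crop(im,o,w,h,K=k): return cv2.resize(im[o[1]:o[1]+h,o[0]:o[0]+w],None,fx=K,fy=K,interpolation=cv2.INTER_CUBIC)
H=(.4826,.139);C=(.4771,.1378)
o=(182,138);A=crop(s,o,64,66);circ("side",A,np.array(o),k,H,.066,.056,(0,255,0));circ("side",A,np.array(o),k,C,.042,.0955,(255,0,255));circ("side",A,np.array(o),k,H,.072,0.0,(0,255,255))
o=(180,205);B=crop(t0,o,62,66,5);circ("top",B,np.array(o),5,H,.066,.056,(0,255,0));circ("top",B,np.array(o),5,H,.058,.056,(0,255,255))
B2=np.zeros((A.shape[0],B.shape[1],3),np.uint8);B2[:B.shape[0]]=B
cv2.imwrite("pics/c.png",np.hstack([A,B2]));print(A.shape,B.shape)
E
```

```text
(462, 448, 3) (330, 310, 3)
```

View pics/c.png

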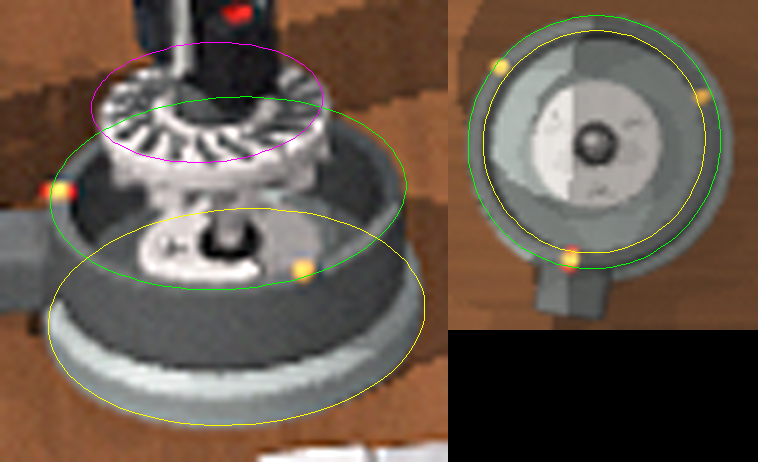

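Run:
```python
from h import *
k=7
s=cv2.imread("pics/side1.png");s0=cv2.imread("pics/side0.png")
d0=np.array(red("side",s0,(205,225,60,60))[:2]);d1=np.array(red("side",s,(200,125,40,25))[:2]);print(d0,d1)
p1=np.array([.47863,.13518,.11703]);p0=np.array([.5026,-.179,.0417])
a=2.0873-1.483;R=np.array([[np.cos(a),-np.sin(a),0],[np.sin(a),np.cos(a),0],[0,0,1]])
D0=plane("side",*d0,.068);print("pred dot1",proj("side",p1+R@(D0-p0)),"plane",plane("side",*d1,p1[2]+.068-p0[2]),p1+R@(D0-p0))
def crop(im,o,w,h,K=k): return cv2.resize(im[o[1]:o[1]+h,o[0]:o[0]+w],None,fx=K,fy=K,interpolation=cv2.INTER_CUBIC)
o=(207,230);A=crop(s0,o,54,56);c=(.503,-.1758)
circ("side",A,np.array(o),k,c,.042,.02,(255,0,255));circ("side",A,np.array(o),k,c,.042,.0,(0,255,0))
o=(185,130);B=crop(s,o,54,56)
for dz,col in((.02,(255,0,255)),(0,(0,255,0))):circ("side",B,np.array(o),k,(.4804,.1375),.042,.0755+dz,col)
cv2.imwrite("pics/d.png",np.hstack([A,B]))
```

```text
[232.64705882 251.52941176] [216.  139.5]
pred dot1 [215.3 139.4] plane [0.4908 0.1152 0.1433] [0.4890415  0.11587713 0.14333   ]
```

View pics/d.png

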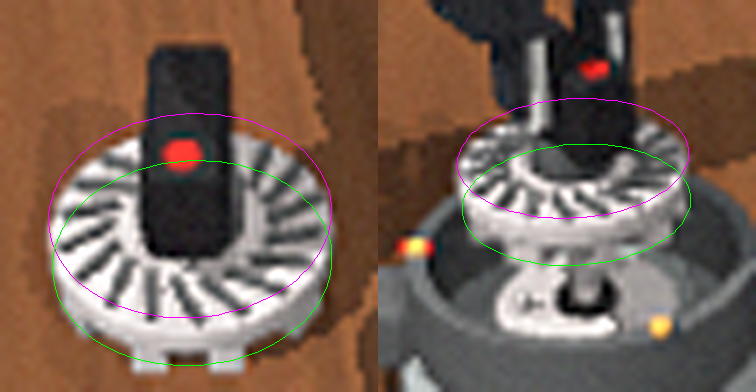

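servo_tool --plan '[[[1.5, 1, 0], [0.005, -0.009, 0]], [[2.6, 2, -3], [0.005, -0.009, 0]], [[2.6, 2, -8], [0.005, -0.009, 0]], [[2.6, 2, -13], [0.005, -0.009, 0]], [[2.6, 2, -13], [0.005, -0.009, 0]], [[2.6, 2, -13], [0.005, -0.009, 0]]]'

```text
t: 5.0
tcp_pos: [0.4819, 0.1365, 0.1045]
orientation: [3.141, -0.002, 2.086]
contact_force: [-0.2, -0.1, -4.1]
finger_gap: 0.272
```

servo_tool --plan '[[[-0.4, 0.6, -2], [0, 0, 0]], [[-0.4, 0.6, -4], [0, 0, 0]], [[-0.4, 0.6, -6], [0, 0, 0]], [[-0.4, 0.6, -8], [0, 0, 0]], [[-0.4, 0.6, -8], [0, 0, 0]]]'

```text
t: 5.5
tcp_pos: [0.4814, 0.1375, 0.0964]
orientation: [3.141, -0.003, 2.085]
contact_force: [-0.5, 2.4, -3.0]
finger_gap: 0.273
```

servo_tool --plan '[[[0, 0.8, -1], [0, 0, 0]], [[0, 0.8, -2], [0, 0, 0]], [[0, 0.8, -3], [0, 0, 0]], [[0, 0.8, -4], [0, 0, 0]], [[0, 0.8, -4], [0, 0, 0]]]'

```text
t: 6.0
tcp_pos: [0.4812, 0.1388, 0.0922]
orientation: [3.141, -0.004, 2.085]
contact_force: [-2.3, 4.1, -2.5]
finger_gap: 0.276
```

servo_tool --plan '[[[-0.6, 1.0, 0], [0, 0, 0]], [[-0.6, 1.0, 0], [0, 0, 0]], [[-0.6, 1.0, 0], [0, 0, 0]]]'

```text
t: 6.3
tcp_pos: [0.4806, 0.1394, 0.0921]
orientation: [3.141, -0.003, 2.085]
contact_force: [-0.5, -0.6, -3.5]
finger_gap: 0.275
```

servo_tool --plan '[[[0, 0, -2], [0, 0, 0]], [[0, 0, -4], [0, 0, 0]], [[0, 0, -6], [0, 0, 0]], [[0, 0, -8], [0, 0, 0]], [[0, 0, -8], [0, 0, 0]]]'

```text
t: 6.8
tcp_pos: [0.4806, 0.1393, 0.0837]
orientation: [3.141, -0.003, 2.085]
contact_force: [-0.2, 0.8, -2.9]
finger_gap: 0.273
```

servo_tool --plan '[[[0, 0, -0.8], [0, 0, 0]], [[0, 0, -1.5], [0, 0, 0]], [[0, 0, -1.5], [0, 0, 0]]]'

```text
t: 7.1
tcp_pos: [0.4805, 0.1393, 0.0821]
orientation: [3.141, -0.003, 2.085]
contact_force: [0.3, 1.3, -3.6]
finger_gap: 0.277
```

servo_tool --plan '[[[0, 0.2, -0.5], [0, 0, 0]], [[0, 0.2, -1], [0, 0, 0]], [[0, 0.2, -1], [0, 0, 0]]]'

```text
t: 7.4
tcp_pos: [0.4804, 0.1395, 0.0811]
orientation: [-3.141, -0.003, 2.085]
contact_force: [-0.5, -0.1, -3.5]
finger_gap: 0.273
```

servo_tool --plan '[[[0, 0, -0.4], [0, 0, 0]], [[0, 0, -0.8], [0, 0, 0]], [[0, 0, -0.8], [0, 0, 0]]]'

```text
t: 7.7
tcp_pos: [0.4804, 0.1394, 0.0802]
orientation: [-3.141, -0.003, 2.085]
contact_force: [0.7, -0.4, -3.4]
finger_gap: 0.278
```

servo_tool --plan '[[[0, 0, -0.5], [0, 0, 0]], [[0, 0, -1], [0, 0, 0]], [[0, 0, -1], [0, 0, 0]]]'

```text
t: 8.0
tcp_pos: [0.4804, 0.1394, 0.0791]
orientation: [-3.141, -0.003, 2.085]
contact_force: [-0.6, -0.5, -3.1]
finger_gap: 0.274
```

servo_tool --plan '[[[0, 0, -0.4], [0, 0, 0]], [[0, 0, -0.8], [0, 0, 0]], [[0, 0, -0.8], [0, 0, 0]]]'

```text
t: 8.3
tcp_pos: [0.4805, 0.1394, 0.0788]
orientation: [3.142, -0.003, 2.085]
contact_force: [-0.8, -0.1, 1.4]
finger_gap: 0.27
```

servo_tool --plan '[[[0, 0, -0.3], [0, 0, 0.08]], [[0, 0, -0.3], [0, 0, 0.16]], [[0, 0, -0.3], [0, 0, 0.24]], [[0, 0, -0.3], [0, 0, 0.24]]]'

```text
t: 8.7
tcp_pos: [0.481, 0.1397, 0.0788]
orientation: [3.14, -0.002, 2.325]
contact_force: [-0.3, 0.8, 0.7]
finger_gap: 0.273
```

```bash
python3 -c "
from bench import *
s=state();print(s['tcp_pos'],s['orientation'],s['contact_force'],s['torque'])"
```

```text
[0.48104163 0.13974901 0.07877988] [ 3.14005166e+00 -2.44234957e-03  2.32461059e+00] [-0.29033507  0.80624723  0.72831838] [ 0.20885261 -0.0354575  -0.01250427]
```

servo_tool --plan '[[[0, 0, -0.3], [0, 0, -0.08]], [[0, 0, -0.3], [0, 0, -0.16]], [[0, 0, -0.3], [0, 0, -0.24]], [[0, 0, -0.3], [0, 0, -0.24]]]'

```text
t: 9.1
tcp_pos: [0.4809, 0.1397, 0.0788]
orientation: [3.14, -0.002, 2.084]
contact_force: [-1.0, 0.2, 1.8]
finger_gap: 0.276
```

```bash
python3 -c "
from bench import *
s=state();print(s['tcp_pos'],s['orientation'],s['contact_force'],s['torque'])"
```

```text
[0.48092438 0.13971812 0.07875592] [ 3.14013048e+00 -2.39880418e-03  2.08350909e+00] [-1.04296279  0.2183056   1.81455454] [0.03509385 0.32094392 0.01614441]
```

The torque stays near zero (about 0.015 N m) while turning, so the carrier is riding on the pins with its underside at 40 mm. I'll search in the + direction under about 5 N.

servo_tool --plan '[[[0, 0, -0.3], [0, 0, 0.12]], [[0, 0, -0.3], [0, 0, 0.24]], [[0, 0, -0.3], [0, 0, 0.34]], [[0, 0, -0.3], [0, 0, 0.42]], [[0, 0, -0.3], [0, 0, 0.5]], [[0, 0, -0.3], [0, 0, 0.5]]]'

```text
t: 9.7
tcp_pos: [0.4808, 0.1397, 0.0787]
orientation: [3.14, -0.003, 2.584]
contact_force: [-2.0, -0.6, 3.2]
finger_gap: 0.277
```

```bash
python3 -c "
from bench import *
s=state();print(s['tcp_pos'],s['orientation'],s['contact_force'],s['torque'])"
```

```text
[0.48075947 0.13966676 0.07872835] [ 3.14033304e+00 -2.63671826e-03  2.58375472e+00] [-1.96127412 -0.58115487  3.18995589] [-0.0231407   0.44971265 -0.01292736]
```

servo_tool --plan '[[[0, 0, -0.3], [0, 0, 0.08]], [[0, 0, -0.3], [0, 0, 0.16]], [[0, 0, -0.3], [0, 0, 0.24]], [[0, 0, -0.3], [0, 0, 0.24]]]'

```text
t: 10.1
tcp_pos: [0.4805, 0.1394, 0.0787]
orientation: [3.141, -0.003, 2.823]
contact_force: [-2.4, -1.6, 4.2]
finger_gap: 0.271
```

```bash
python3 -c "
from bench import *
s=state();print(s['tcp_pos'],s['orientation'],s['contact_force'],s['torque'])"
```

```text
[0.48048238 0.13941994 0.07866654] [ 3.14097895e+00 -2.95415775e-03  2.82267093e+00] [-2.43140983 -1.6225455   4.15799493] [-0.2689847   0.53440946 -0.06855026]
```

servo_tool --plan '[[[-0.3, -0.2, 0.2], [0, 0, 0.08]], [[-0.3, -0.2, 0.2], [0, 0, 0.16]], [[-0.4, -0.3, 0.2], [0, 0, 0.24]], [[-0.4, -0.3, 0.2], [0, 0, 0.24]]]'

```text
t: 10.5
tcp_pos: [0.4801, 0.1388, 0.0787]
orientation: [3.142, -0.003, 3.06]
contact_force: [-1.5, -1.7, 1.4]
finger_gap: 0.276
```

```bash
cat > st.py <<'E'
from bench import *
s=state();print(s['tcp_pos'].round(4),s['orientation'].round(3),s['contact_force'].round(1),s['torque'].round(3),s['joints'][5].round(2))
E
python3 st.py
```

```text
[0.4801 0.1388 0.0787] [ 3.142e+00 -3.000e-03  3.060e+00] [-1.5 -1.7  1.4] [-0.335  0.173 -0.047] -1.23
```

servo_tool --plan '[[[-0.1, -0.1, -0.1], [0, 0, 0.08]], [[-0.1, -0.1, -0.1], [0, 0, 0.16]], [[-0.1, -0.1, -0.1], [0, 0, 0.24]], [[-0.1, -0.1, -0.1], [0, 0, 0.24]]]'

```text
t: 10.9
tcp_pos: [0.48, 0.1384, 0.0787]
orientation: [-3.141, -0.003, -2.985]
contact_force: [-0.6, -2.0, 2.0]
finger_gap: 0.274
```

```bash
python3 st.py
```

```text
[0.48   0.1384 0.0787] [-3.141e+00 -3.000e-03 -2.985e+00] [-0.6 -2.   2. ] [-0.492  0.276 -0.048] -1.47
```

servo_tool --plan '[[[0, -0.4, -0.1], [0, 0, 0.08]], [[0, -0.4, -0.1], [0, 0, 0.16]], [[0, -0.5, -0.1], [0, 0, 0.24]], [[0, -0.5, -0.1], [0, 0, 0.24]]]'

```text
t: 11.3
tcp_pos: [0.48, 0.1379, 0.0787]
orientation: [-3.141, -0.003, -2.749]
contact_force: [-0.7, -1.6, 2.4]
finger_gap: 0.274
```

```bash
python3 st.py
```

```text
[0.48   0.1379 0.0787] [-3.141e+00 -3.000e-03 -2.749e+00] [-0.7 -1.6  2.4] [-0.325  0.295 -0.038] -1.71
```

servo_tool --plan '[[[0, -0.3, -0.1], [0, 0, 0.08]], [[0, -0.3, -0.1], [0, 0, 0.16]], [[0, -0.3, -0.1], [0, 0, 0.24]], [[0, -0.3, -0.1], [0, 0, 0.24]]]'

```text
t: 11.7
tcp_pos: [0.4801, 0.1375, 0.0787]
orientation: [-3.141, -0.003, -2.512]
contact_force: [-1.3, -2.6, 3.0]
finger_gap: 0.277
```

```bash
python3 st.py
```

```text
[0.4801 0.1375 0.0787] [-3.141e+00 -3.000e-03 -2.512e+00] [-1.3 -2.6  3. ] [-0.428  0.269 -0.028] -1.94
```

servo_tool --plan '[[[-0.2, -0.5, 0], [0, 0, 0.08]], [[-0.2, -0.5, 0], [0, 0, 0.16]], [[-0.2, -0.5, 0], [0, 0, 0.24]], [[-0.2, -0.5, 0], [0, 0, 0.24]]]'

```text
t: 12.1
tcp_pos: [0.4803, 0.137, 0.0787]
orientation: [-3.14, -0.002, -2.276]
contact_force: [0.2, -1.1, 2.2]
finger_gap: 0.271
```

```bash
python3 st.py
```

```text
[0.4803 0.137  0.0787] [-3.140e+00 -2.000e-03 -2.276e+00] [ 0.2 -1.1  2.2] [-0.361  0.097 -0.084] -2.18
```

servo_tool --plan '[[[0, -0.3, -0.1], [0, 0, 0.08]], [[0, -0.3, -0.1], [0, 0, 0.16]], [[0, -0.3, -0.1], [0, 0, 0.24]], [[0, -0.3, -0.1], [0, 0, 0.24]]]'

```text
t: 12.5
tcp_pos: [0.4806, 0.1367, 0.0787]
orientation: [-3.139, -0.002, -2.04]
contact_force: [-0.3, -2.6, 3.3]
finger_gap: 0.273
```

```bash
python3 st.py
```

```text
[0.4806 0.1367 0.0787] [-3.139e+00 -2.000e-03 -2.040e+00] [-0.3 -2.6  3.3] [-0.431  0.052 -0.068] -2.41
```

I've covered a full pin pitch with no drop, and the contact height (TCP 0.0787 minus 0.0417) comes to 37 mm. So the carrier may already be over the pins and resting on the sleeve. I'll check the torque while it is moving.

servo_tool --plan '[[[0, -0.2, 0.1], [0, 0, -0.12]], [[0, -0.2, 0.1], [0, 0, -0.24]], [[0, 0, 0.1], [0, 0, -0.36]], [[0, 0, 0.1], [0, 0, -0.48]], [[0, 0, 0.1], [0, 0, -0.6]]]'

```text
t: 13.0
tcp_pos: [0.4806, 0.1368, 0.0787]
orientation: [-3.139, -0.002, -2.649]
contact_force: [-1.0, -0.3, 2.2]
finger_gap: 0.271
```

```bash
python3 st.py;python3 -c "
from bench import *
print(state()['dq'],state()['effort'][5])"
```

```text
[0.4806 0.1368 0.0787] [-3.139e+00 -2.000e-03 -2.649e+00] [-1.  -0.3  2.2] [-0.038  0.229  0.169] -1.81
[ 0.00207331  0.00160934 -0.00176618  0.00579383  0.00528175  1.18603029] -0.818578451871872
```

The torque is 0.169 N m while turning, which is the gear drag, so the carrier is over the pins and resting on the sleeve. Now I'll press it home gently.

servo_tool --plan '[[[0, 0, -0.5], [0, 0, 0]], [[0, 0, -1], [0, 0, 0]], [[0, 0, -1.4], [0, 0, 0]], [[0, 0, -1.8], [0, 0, 0]]]'

```text
t: 13.4
tcp_pos: [0.4806, 0.1369, 0.077]
orientation: [-3.14, -0.002, -2.649]
contact_force: [-0.3, 0.3, 5.8]
finger_gap: 0.274
```

```bash
python3 st.py
```

```text
[0.4806 0.1369 0.077 ] [-3.140e+00 -2.000e-03 -2.649e+00] [-0.3  0.3  5.8] [-0.193  0.348  0.016] -1.81
```

The sleeve is sliding with about 9 N of contact. I'll continue.

servo_tool --plan '[[[0, 0, -1], [0, 0, 0]], [[0, 0, -1.6], [0, 0, 0]], [[0, 0, -2.2], [0, 0, 0]], [[0, 0, -2.8], [0, 0, 0]], [[0, 0, -2.8], [0, 0, 0]]]'

```text
t: 13.9
tcp_pos: [0.4806, 0.137, 0.0741]
orientation: [-3.14, -0.002, -2.649]
contact_force: [-1.1, -0.9, 5.1]
finger_gap: 0.269
```

servo_tool --plan '[[[0, 0, -0.6], [0, 0, 0]], [[0, 0, -1.2], [0, 0, 0]], [[0, 0, -1.8], [0, 0, 0]], [[0, 0, -1.8], [0, 0, 0]]]'

```text
t: 14.3
tcp_pos: [0.4815, 0.1373, 0.0736]
orientation: [-3.139, 0.001, -2.649]
contact_force: [-2.7, -1.4, 13.2]
finger_gap: 0.273
```

```bash
python3 st.py
```

```text
[0.4815 0.1373 0.0736] [-3.139e+00  1.000e-03 -2.649e+00] [-2.7 -1.4 13.2] [-0.123  0.711  0.051] -1.81
```

The TCP has stopped at 0.0736, so the underside is at 32 mm and the carrier is home. Next I'll release, turn the open hand back by π, regrasp centred on the axis and spin in the + direction.

servo_tool --plan '[[[0, 0, 0.5], [0, 0, 0]], [[0, 0, 0.5], [0, 0, 0]], [[0, 0, 0.5], [0, 0, 0]], [[0, 0, 0.5], [0, 0, 0]], [[0, 0, 0.5], [0, 0, 0]], [[-0.2, 0.7, 0.5], [0, 0, 0]]]' --hand 1

```text
t: 14.9
tcp_pos: [0.4812, 0.138, 0.0739]
orientation: [-3.139, 0.0, -2.649]
contact_force: [0.6, -0.6, -0.7]
finger_gap: 1.002
```

servo_tool --plan '[[[0, 0, 0], [0, 0, -0.131]], [[0, 0, 0], [0, 0, -0.262]], [[0, 0, 0], [0, 0, -0.393]], [[0, 0, 0], [0, 0, -0.524]], [[0, 0, 0], [0, 0, -0.655]], [[0, 0, 0], [0, 0, -0.786]], [[0, 0, 0], [0, 0, -0.917]], [[0, 0, 0], [0, 0, -1.05]]]'

```text
t: 15.7
tcp_pos: [0.4812, 0.1381, 0.0738]
orientation: [-3.139, 0.0, 2.579]
contact_force: [0.7, 0.6, 0.4]
finger_gap: 0.999
```

servo_tool --plan '[[[0, 0, 0], [0, 0, -0.131]], [[0, 0, 0], [0, 0, -0.262]], [[0, 0, 0], [0, 0, -0.393]], [[0, 0, 0], [0, 0, -0.524]], [[0, 0, 0], [0, 0, -0.655]], [[0, 0, 0], [0, 0, -0.786]], [[0, 0, 0], [0, 0, -0.917]], [[0, 0, 0], [0, 0, -1.05]]]'

```text
t: 16.5
tcp_pos: [0.4812, 0.1381, 0.0738]
orientation: [-3.139, 0.0, 1.523]
contact_force: [0.4, 0.1, -0.2]
finger_gap: 1.001
```

```bash
python3 st.py
```

```text
[0.4812 0.1381 0.0738] [-3.139  0.     1.523] [ 0.4  0.1 -0.2] [-0.003 -0.001 -0.039] 0.3
```

servo_tool --plan '[[[0, 0, 0.5], [0, 0, -0.13]], [[0, 0, 0.5], [0, 0, -0.26]], [[0, 0, 0.5], [0, 0, -0.39]], [[0, 0, 0.5], [0, 0, -0.52]], [[0, 0, 0.5], [0, 0, -0.65]], [[0, 0, 0.5], [0, 0, -0.78]], [[0, 0, 0.5], [0, 0, -0.91]], [[0, 0, 0.5], [0, 0, -1.03]]]'

```text
t: 17.3
tcp_pos: [0.4812, 0.1382, 0.0742]
orientation: [-3.139, 0.0, 0.488]
contact_force: [-0.8, 0.2, 0.3]
finger_gap: 0.993
```

servo_tool --plan '[[[0, 0, 0], [0, 0, 0]], [[0, 0, 0], [0, 0, 0]], [[0, 0, 0], [0, 0, 0]], [[0, 0, 0], [0, 0, 0]], [[0, 0, 0], [0, 0, 0]], [[0, 0, 0], [0, 0, 0]], [[0, 0, 0], [0, 0, 0]], [[0, 0, 0], [0, 0, 0]]]' --hand 0 --newtons 35

```text
t: 18.1
tcp_pos: [0.4812, 0.138, 0.0743]
orientation: [-3.14, 0.0, 0.488]
contact_force: [0.9, -1.3, 1.4]
finger_gap: 0.27
```

servo_tool --plan '[[[0, 0, 0], [0, 0, 0.12]], [[0, 0, 0], [0, 0, 0.24]], [[0, 0, 0], [0, 0, 0.36]], [[0, 0, 0], [0, 0, 0.48]]]'

```text
t: 18.5
tcp_pos: [0.4811, 0.1382, 0.0743]
orientation: [-3.139, 0.0, 0.972]
contact_force: [-0.0, -0.9, 0.9]
finger_gap: 0.269
```

```bash
python3 st.py
```

```text
[0.4811 0.1382 0.0743] [-3.139  0.     0.972] [-0.  -0.9  0.9] [-0.143  0.159 -0.141] 0.85
```

The drag is present (−0.14 N m) and the side forces are small, so I'll continue the spin.

servo_tool --plan '[[[0, 0, 0], [0, 0, 0.13]], [[0, 0, 0], [0, 0, 0.26]], [[0, 0, 0], [0, 0, 0.39]], [[0, 0, 0], [0, 0, 0.52]], [[0, 0, 0], [0, 0, 0.65]], [[0, 0, 0], [0, 0, 0.78]], [[0, 0, 0], [0, 0, 0.91]], [[0, 0, 0], [0, 0, 1.04]]]'

```text
t: 19.3
tcp_pos: [0.4814, 0.1375, 0.0743]
orientation: [-3.139, 0.001, 2.018]
contact_force: [0.8, -4.3, 1.3]
finger_gap: 0.272
```

servo_tool --plan '[[[0, 0, 0], [0, 0, 0.13]], [[0, 0, 0], [0, 0, 0.26]], [[0, 0, 0], [0, 0, 0.39]], [[0, 0, 0], [0, 0, 0.52]], [[0, 0, 0], [0, 0, 0.65]], [[0, 0, 0], [0, 0, 0.78]], [[0, 0, 0], [0, 0, 0.91]], [[0, 0, 0], [0, 0, 1.04]]]'

```text
t: 20.1
tcp_pos: [0.4824, 0.1374, 0.0743]
orientation: [-3.139, 0.003, 3.063]
contact_force: [2.2, -1.9, -0.4]
finger_gap: 0.274
```

```bash
python3 st.py
```

```text
[0.4824 0.1374 0.0743] [-3.139e+00  3.000e-03  3.063e+00] [ 2.2 -1.9 -0.4] [-0.462 -0.39  -0.122] -1.23
```

servo_tool --plan '[[[0, 0, 0], [0, 0, 0.13]], [[0, 0, 0], [0, 0, 0.26]], [[0, 0, 0], [0, 0, 0.39]], [[0, 0, 0], [0, 0, 0.52]], [[0, 0, 0], [0, 0, 0.65]], [[0, 0, 0], [0, 0, 0.78]], [[0, 0, 0], [0, 0, 0.91]], [[0, 0, 0], [0, 0, 1.04]]]'

```text
t: 20.9
tcp_pos: [0.4829, 0.138, 0.0743]
orientation: [-3.139, 0.005, -2.176]
contact_force: [0.7, 2.1, -0.0]
finger_gap: 0.275
```

```bash
python3 st.py
```

```text
[0.4829 0.138  0.0743] [-3.139  0.005 -2.176] [ 0.7  2.1 -0. ] [ 0.087 -0.193 -0.183] -2.28
```

servo_tool --plan '[[[0, 0, 0], [0, 0, 0]], [[0, 0, 0], [0, 0, 0]], [[0, 0, 0], [0, 0, 0]], [[0, 0, 0], [0, 0, 0]], [[0, 0, 0], [0, 0, 0]], [[-0.8, 0, 0], [0, 0, 0]]]' --hand 1

```text
t: 21.5
tcp_pos: [0.4821, 0.1381, 0.0743]
orientation: [-3.139, 0.005, -2.176]
contact_force: [0.7, 0.7, 0.4]
finger_gap: 1.002
```

servo_tool --plan '[[[0, 0, 0], [0, 0, -0.131]], [[0, 0, 0], [0, 0, -0.262]], [[0, 0, 0], [0, 0, -0.393]], [[0, 0, 0], [0, 0, -0.524]], [[0, 0, 0], [0, 0, -0.655]], [[0, 0, 0], [0, 0, -0.786]], [[0, 0, 0], [0, 0, -0.917]], [[0, 0, 0], [0, 0, -1.05]]]'

```text
t: 22.3
tcp_pos: [0.4821, 0.138, 0.0743]
orientation: [-3.139, 0.005, 3.051]
contact_force: [-0.7, -0.8, 0.6]
finger_gap: 0.998
```

servo_tool --plan '[[[0, 0, 0], [0, 0, -0.131]], [[0, 0, 0], [0, 0, -0.262]], [[0, 0, 0], [0, 0, -0.393]], [[0, 0, 0], [0, 0, -0.524]], [[0, 0, 0], [0, 0, -0.655]], [[0, 0, 0], [0, 0, -0.786]], [[0, 0, 0], [0, 0, -0.917]], [[0, 0, 0], [0, 0, -1.05]]]'

```text
t: 23.1
tcp_pos: [0.482, 0.138, 0.0743]
orientation: [-3.139, 0.005, 1.995]
contact_force: [-0.0, -0.3, -0.0]
finger_gap: 1.0
```

```bash
python3 st.py
```

```text
[0.482  0.138  0.0743] [-3.139  0.005  1.995] [-0.  -0.3 -0. ] [-0.025 -0.    -0.021] -0.16
```

servo_tool --plan '[[[0, 0, 0], [0, 0, -0.13]], [[0, 0, 0], [0, 0, -0.26]], [[0, 0, 0], [0, 0, -0.39]], [[0, 0, 0], [0, 0, -0.52]], [[0, 0, 0], [0, 0, -0.65]], [[0, 0, 0], [0, 0, -0.78]], [[0, 0, 0], [0, 0, -0.91]], [[0, 0, 0], [0, 0, -1.03]]]'

```text
t: 23.9
tcp_pos: [0.4819, 0.138, 0.0743]
orientation: [-3.139, 0.005, 0.96]
contact_force: [0.3, -0.2, 0.7]
finger_gap: 0.996
```

servo_tool --plan '[[[0, 0, 0], [0, 0, 0]], [[0, 0, 0], [0, 0, 0]], [[0, 0, 0], [0, 0, 0]], [[0, 0, 0], [0, 0, 0]], [[0, 0, 0], [0, 0, 0]], [[0, 0, 0], [0, 0, 0]], [[0, 0, 0], [0, 0, 0]], [[0, 0, 0], [0, 0, 0]]]' --hand 0 --newtons 35

```text
t: 24.7
tcp_pos: [0.482, 0.138, 0.0744]
orientation: [-3.139, 0.005, 0.96]
contact_force: [-0.1, -0.2, 0.6]
finger_gap: 0.272
```

servo_tool --plan '[[[0, 0, 0], [0, 0, 0.13]], [[0, 0, 0], [0, 0, 0.26]], [[0, 0, 0], [0, 0, 0.39]], [[0, 0, 0], [0, 0, 0.52]], [[0, 0, 0], [0, 0, 0.65]], [[0, 0, 0], [0, 0, 0.78]], [[0, 0, 0], [0, 0, 0.91]], [[0, 0, 0], [0, 0, 1.04]]]'

```text
t: 25.5
tcp_pos: [0.4821, 0.1383, 0.0745]
orientation: [-3.14, 0.004, 2.005]
contact_force: [0.4, 0.3, 1.3]
finger_gap: 0.276
```

```bash
python3 st.py
```

```text
[0.4821 0.1383 0.0745] [-3.14   0.004  2.005] [0.4 0.3 1.3] [ 0.084  0.073 -0.166] -0.17
```

servo_tool --plan '[[[0, 0, 0], [0, 0, 0.13]], [[0, 0, 0], [0, 0, 0.26]], [[0, 0, 0], [0, 0, 0.39]], [[0, 0, 0], [0, 0, 0.52]], [[0, 0, 0], [0, 0, 0.65]], [[0, 0, 0], [0, 0, 0.78]], [[0, 0, 0], [0, 0, 0.91]], [[0, 0, 0], [0, 0, 1.04]]]'

```text
t: 26.3
tcp_pos: [0.4818, 0.1383, 0.0744]
orientation: [-3.14, 0.004, 3.049]
contact_force: [-0.4, -0.5, 2.0]
finger_gap: 0.276
```

```bash
python3 st.py
```

```text
[0.4818 0.1383 0.0744] [-3.14   0.004  3.049] [-0.4 -0.5  2. ] [-0.131  0.131 -0.159] -1.22
```

I'll add another 1.04 rad so the turning done while seated is a full turn by itself, then press lightly to confirm the seat.

servo_tool --plan '[[[0, 0, 0], [0, 0, 0.13]], [[0, 0, 0], [0, 0, 0.26]], [[0, 0, 0], [0, 0, 0.39]], [[0, 0, 0], [0, 0, 0.52]], [[0, 0, 0], [0, 0, 0.65]], [[0, 0, 0], [0, 0, 0.78]], [[0, 0, 0], [0, 0, 0.91]], [[0, 0, 0], [0, 0, 1.04]]]'

```text
t: 27.1
tcp_pos: [0.4818, 0.1381, 0.0745]
orientation: [-3.14, 0.003, -2.189]
contact_force: [-0.4, -1.3, 0.9]
finger_gap: 0.273
```

servo_tool --plan '[[[0, 0, -0.5], [0, 0, 0]], [[0, 0, -1], [0, 0, 0]], [[0, 0, -1], [0, 0, 0]]]'

```text
t: 27.4
tcp_pos: [0.4819, 0.1382, 0.0744]
orientation: [-3.139, 0.004, -2.191]
contact_force: [-2.2, -1.4, 8.0]
finger_gap: 0.274
```

```bash
python3 st.py
```

```text
[0.4819 0.1382 0.0744] [-3.139  0.004 -2.191] [-2.2 -1.4  8. ] [-0.14   0.31   0.069] -2.27
```

It is hard against the plate: pressing gave no further travel. Now I'll open, rise and back away.

servo_tool --plan '[[[0, 0, 0.6], [0, 0, 0]], [[0, 0, 0.6], [0, 0, 0]], [[0, 0, 0.6], [0, 0, 0]], [[0, 0, 0.6], [0, 0, 0]], [[0, 0, 0.6], [0, 0, 0]], [[0, 0, 0.6], [0, 0, 0]]]' --hand 1

```text
t: 28.0
tcp_pos: [0.4818, 0.1382, 0.0749]
orientation: [-3.139, 0.004, -2.191]
contact_force: [0.6, -0.0, -0.2]
finger_gap: 1.003
```

servo_tool --plan '[[[0, 0, 15], [0, 0, 0]], [[0, 0, 40], [0, 0, 0]], [[0, 0, 70], [0, 0, 0]], [[0, 0, 110], [0, 0, 0]], [[0, 0, 150], [0, 0, 0]], [[0, 0, 170], [0, 0, 0]], [[0, 0, 170], [0, 0, 0]], [[0, 0, 170], [0, 0, 0]]]'

```text
t: 28.8
tcp_pos: [0.4814, 0.1381, 0.2444]
orientation: [-3.14, 0.003, -2.191]
contact_force: [-0.8, -0.4, -0.7]
finger_gap: 1.001
```

Run:
```python
from h import *
print(state()["tcp_pos"],state()["contact_force"],state()["dq"].round(3))
t=read_camera("top");s=read_camera("side");k=7
def crop(im,o,w,h,K): return cv2.resize(im[o[1]:o[1]+h,o[0]:o[0]+w],None,fx=K,fy=K,interpolation=cv2.INTER_CUBIC)
o=(182,128);A=crop(s,o,64,66,k);circ("side",A,np.array(o),k,(.4826,.139),.042,.032,(0,255,0));circ("side",A,np.array(o),k,(.4826,.139),.042,.052,(255,0,255))
B=cv2.resize(s,(352,264));C=np.zeros((462,352,3),np.uint8);C[:264]=B
cv2.imwrite("pics/e.png",np.hstack([A,C]))
```

```text
[0.48142197 0.13812332 0.2443788 ] [-0.82240989 -0.39750245 -0.65754002] [-0.001  0.02   0.031 -0.002  0.002 -0.001]
```

View pics/e.png

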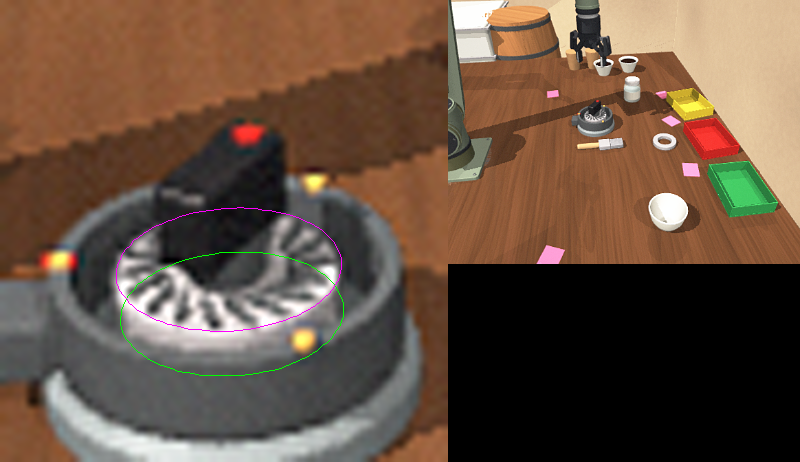

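The picture shows the carrier seated level in the chamber, its outline matching the projected home position, and the hand clear above it. The dot points up and to the right, as the turn count predicts, and the other objects appear undisturbed.

```bash
python3 -c "
from bench import *
print(finish_job(), state()['t'])"
```

```text
the job is handed in; nothing more can be done
the job is handed in; nothing more can be done
```

The burr carrier is home on the spindle, has been spun by hand through more than a full turn, and is released. I handed the job in at about 29 s; it gave no verdict.

- **Finding the pins:** The carrier went over the pins on first lowering. I first read the near-zero resting torque as riding on the pins, so I turned it about 2.2 rad searching for a drop. The torque while turning, about 0.16 N m, then showed it was already engaged and resting on the sleeve.
- **Seating:** I pressed it past the sleeve with about 9 N, and peaked at about 17 N on the drive plate. By grip height the underside ended at about 32 mm.
- **Spin:** I turned it about 6.8 rad anticlockwise while seated, with two regrasps. The spindle stands at an estimated 8 rad from its start. That comes from adding up wrist turns, because I could not read the spindle joint directly.
- **Last checks:** Before release, a light push gave no further travel. Afterwards the side picture showed the carrier level and centred, with its red dot where the turn count predicts. The hand was clear, and by eye the bowl, jar, ring and brush had not moved.

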